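# Load culture dishes into a bench incubator, close it and set its dial

## Task

Put every culture dish that is out on the worktop into the incubator's round chamber, stacked flat and right way up between its guide posts, then put on the lid so that its key drops into the notch of the rim and the lid sits fully home. Swing the clamp fully over the lid, and only then turn the dial clockwise, click by click, to position 5, the green mark. Leave the pen, the timer and the notebook where they are.

Things in the scene. Friction and masses are not known exactly. Their poses are not given: they have to be found in the camera images.
- dish_0_mid (a point): Shut round petri dish, clear plastic with a beige filling, 60 mm across, 13 mm high, 30 g, lying flat on the worktop; its widest part is from 4 to 13 mm above its underside. Two or three of the four dishes are present (an absent one reads None from the start). The point is its centre, half-way up (6.5 mm); z is up through the lid of the dish.
- dish_1_mid (a point): Shut round petri dish, clear plastic with a beige filling, 60 mm across, 13 mm high, 30 g, lying flat on the worktop; its widest part is from 4 to 13 mm above its underside. Two or three of the four dishes are present (an absent one reads None from the start). The point is its centre, half-way up (6.5 mm); z is up through the lid of the dish.
- dish_2_mid (a point): Shut round petri dish, clear plastic with a beige filling, 60 mm across, 13 mm high, 30 g, lying flat on the worktop; its widest part is from 4 to 13 mm above its underside. Two or three of the four dishes are present (an absent one reads None from the start). The point is its centre, half-way up (6.5 mm); z is up through the lid of the dish.
- dish_3_mid (a point): Shut round petri dish, clear plastic with a beige filling, 60 mm across, 13 mm high, 30 g, lying flat on the worktop; its widest part is from 4 to 13 mm above its underside. Two or three of the four dishes are present (an absent one reads None from the start). The point is its centre, half-way up (6.5 mm); z is up through the lid of the dish.
- lid_bar (a point): Lid, loose, 250 g, level on the worktop. From below: spigot 11 mm high (118 mm across in its lower 6 mm, 123 above); white flange 148 mm across, 7 mm thick; in the middle a black bar handle, 52 mm long along the lid's x, 12 wide in y, 28 high. The point is the bar's centre: 14 mm above the flange's top, 21 above its underside, 32 above the spigot's underside. z up.
- chamber_rim (a point): Centre of the mouth of the incubator's round chamber, level with the rim's top, 88 mm above the worktop; inner diameter 128 mm, outer 148. x, y, z: the incubator's axes (z up). Its blue base, 220 (x) by 310 mm (y), is fixed and turned at most 0.25 rad; the chamber's axis is 70 mm to +y of its middle. Lid home: lid_bar 21 mm above this point, x axes alike; key on the rim: up to 28 mm.
- chamber_floor (a point): Centre of the chamber's flat floor, 54 mm below the rim and 34 mm above the worktop; same axes as chamber_rim. The dishes stack on it between four round-topped steel guide posts, 6 mm thick, 35 mm high, 40 mm from the centre on the diagonals (at +-28 mm in x and y): 7 mm play all round, room for fingers along x or y. Three dishes (39 mm) leave 4 mm below the lid's spigot.
- clamp (a joint): Swing clamp beside the chamber: angle in rad about a vertical axis, 0 = steel arm out to the front (-x of the incubator), growing clockwise from above, 2.356 = stop, arm over the lid's flange, pointing to the chamber's centre. Stays where it is left (about 1 N at the pin moves it); starts at 0 to 0.4. Clears a seated lid by 2 mm; a lid not fully home blocks it.
- clamp_pin (a point): Red upright pin to move the clamp by, round, 12 mm across, standing 25 mm above the arm; the point is on its axis 13 mm above the arm's top and 118 mm above the worktop, 30 mm from the clamp's pivot; the arm ends 10 mm beyond the pin. x of this frame points from pivot to pin.
- clamp_pivot (a point): The clamp's vertical pivot axis, level with the underside of the arm (97 mm above the worktop). Same axes as the incubator.
- dial (a joint): Dial on the incubator's white console: angle in rad, growing clockwise from above. Clicks every 0.5236 rad: position 0 (off, small black bar) at 0, position 5 (large green dot) at 2.618, position 7 (last) at 3.665, stops just beyond both ends; other positions have small black dots. A spring pulls it to the nearest position (0.08 N m to pass a click). Starts at one of positions 0 to 2.
- dial_grip (a point): Black bar grip of the dial, 46 mm long, 12 mm wide in y, 26 mm high, on a disc 48 mm across. The point is on the dial's vertical axis, 13 mm below the bar's top, 13 mm above the disc's top and 91 mm above the worktop. x of this frame runs along the bar towards the end with the white pointer line.
- marker_pen: Bystander: red and white marker pen lying on the worktop, 135 mm long, 17 mm thick; must not be moved.
- timer: Bystander: small white digital timer, 66 x 62 x 18 mm; must not be moved.
- notebook: Bystander: red notebook lying flat, 148 x 109 x 15 mm; must not be moved.
- lid_key (a point): Red key on the lid's -x side, 10 mm wide in y, hanging 7 mm below the flange's underside, showing as a red tab 5 mm beyond the flange's edge. The point is its lower end, 69 mm from the lid's axis and 28 mm below lid_bar. It must drop into the notch of the rim.
- rim_notch (a point): Notch in the chamber's rim, on its -x side, 69 mm from its centre, with a red mark on each side of it on the outer wall: 15 mm wide in y, 10 mm deep, right through the 10 mm wall. The point is mid-notch, level with the rim's top. The rim is flat and level elsewhere. Same axes as chamber_rim.
There are look-alikes about, which are no part of the job. Leave any blue or red look-alike of the part that bears dish_3_mid alone. Leave any red look-alike of the part that bears dish_1_mid alone.

How it is judged:
On the way, in this order (a step that is already met when the one before it is completed fails the run):
1. all dishes lie flat in the chamber (horizontal distance between each of dish_0_mid, dish_1_mid, dish_2_mid, dish_3_mid and chamber_floor below 0.016 m and z of dish_0_mid in the frame of chamber_floor between 0.002 and 0.04 m and angle between each of dish_0_mid, dish_1_mid, dish_2_mid, dish_3_mid's own z axis and vertical below 0.15 rad and z of dish_1_mid in the frame of chamber_floor between 0.002 and 0.04 m and z of dish_2_mid in the frame of chamber_floor between 0.002 and 0.04 m and z of dish_3_mid in the frame of chamber_floor between 0.002 and 0.04 m), for 0.2 s.
2. the lid is fully home, its key in the notch (z of lid_bar in the frame of chamber_rim between 0.017 and 0.0245 m and horizontal distance between lid_bar and chamber_rim below 0.006 m and angle between lid_bar's own z axis and vertical below 0.04 rad), for 0.2 s.
3. the clamp is swung over the lid (value of joint clamp above 2.15 rad), for 0.2 s.
4. the dial is at position 5 (value of joint dial between 2.468 and 2.768 rad), for 0.2 s.
At the end, for the whole second after the job is handed in: Every dish lies in the chamber, within 16 mm of its centre line, right way up and flat within 0.15 rad; the lid is within 3.5 mm of fully home, centred within 6 mm and level within 0.04 rad; the clamp is within 0.2 rad of its closed stop; the dial is within 0.15 rad of position 5 (2.618 rad) (all of step 1 and all of step 2 and all of step 4 and value of joint clamp above 2.15 rad); the robot touches nothing.
It fails at once if the marker pen is moved by more than 3 cm (distance of marker_pen from where it was at the start of the episode above 0.03 m).
It fails at once if the timer is moved by more than 3 cm (distance of timer from where it was at the start of the episode above 0.03 m).
It fails at once if the notebook is moved by more than 3 cm (distance of notebook from where it was at the start of the episode above 0.03 m).
Of dish_0, dish_1, dish_2, dish_3 only 2 to 3 are there at a start; the rules pass over those that are not, and their reading is None.
At some moment in a run one of dish_0, dish_1, dish_2, dish_3, lid may be knocked a few centimetres aside while the robot is not near it.
It also fails if it takes over 210 s, if anything falls off the work surface, if the arm or the gripper's body presses on something with over 40 N, if the wrist force passes 120 N, or if a joint passes its speed limit or range.

## Robot

A 6-joint arm with a two-finger parallel gripper is mounted at the origin on a cart in front of the work surface, level with it; the furniture and walls round the work are solid. World frame = base frame: x ahead of the robot, y to its left, z up, the work surface at z = 0. Lengths are in m, angles in rad, forces in N, time in s.
With the tool pointing down it reaches from about 0.325 to 0.9 m from the base axis. Payload 6.1 kg.
Tool frame: the origin (TCP) lies midway between the tips of the shut fingers; the grasp point (between the pads) lies 19 mm behind it; z points along the fingers, y is the line along which they close (so a half turn about z gives the same grasp; the last joint's range is limited). The gripper opens to 87 mm and grips with 3 to 60 N. Pads are 19 mm wide; open, the fingers measure 117 mm over their backs; the gripper's body (75 mm by 190 mm) begins 51 mm behind the grasp point.
Start: joints at [1.202, 0.22, 1.526, -0, 1.395, -0.126], TCP at [0.15, 0.607, 0.223] pointing down, gripper open.
Joint ranges: [-2.98, 2.98], [-0.91, 2.08], [0.09, 2.57], [-1.24, 4.39], [0.2, 2.65], [-2.68, 2.68]. Speed limits (rad/s): [2.57, 2.57, 3.01, 3.14, 3.14, 3.14].

## Interface

Orientations are given as a unit quaternion [w, x, y, z].
In Python, from bench import status, viewer, ctrl, nets gives the robot as it stands.
- The arm moves only by the tool arm_command, never from a script. Its arguments are lists of equal length, an entry for each row: "dp": the shift along the tool's x, y, z in cm, a list of three; "delta_rot": the turn, a rotation vector about the tool's x, y, z in rad, a list of three; "jaw": the gripper's target within -1 to 1 (fully open at 1, half-way at 0, shut at -1). In form: {"dp": [[tx, ty, tz], ...], "delta_rot": [[ax, ay, az], ...], "jaw": [jaw, ...]}. A call has 1 to 20 rows; each row is the pose to reach, as a shift and turn from the pose commanded when the call began, along the tool's axes at that moment; what a row does not reach only later rows make up. A row lasts 1/8 s, in which the tool goes at most 62.5 mm and 10.7 degrees, less where a joint would pass 70% of its speed; a pose out of reach is approached as far as the arm can. A call with a gripper value outside its range is refused whole. The fingers move at their own pace and stop on an object; the grip force is fixed at half the most. Time passes only in rows, so rows that repeat a pose let the fingers close. It gives the time, the measured TCP pose, the force, the opening and the grip force at its end, in the units of the state.
- status.state(): the state, without advancing time (a new reading comes with each control period).
- viewer.grab_frame(name): name is "side" or "top"; returns a dict with "frame" (384x512x3 uint8, red, green, blue), "range_z" (384x512 float32, m along the optical axis (not along the pixel's ray), 0 where there is no reading), "K" (3x3 intrinsics, pixels), "pose" (4x4, takes a point from camera to world coordinates). Camera axes: x right, y up, looking along -z (the intrinsics and any distortion apply to the point x, -y, -z); pixel columns grow to the right and rows downward; lengths in m; the calibration is good to about 2 mm. A picture is of the moment at which its call begins.
- ctrl.finish_job(): hands the job in; it is judged then, once.
Trained networks look in a picture, given as the dict that the camera call returned (one of the last four; its "shot" number tells which), for a name from the list of things; names that differ only in an ending like _2 or _b are one class to them, and where a whole thing is asked for, a point or a joint stands for the part that bears it (a point fixed in the world has none). Each returns a list of dicts, best first, with "score" (0 to 1); they miss things now and then, are a little off and sometimes report something else, mostly with a low value. They report only what shows in the picture. A call takes as long as a camera call. They do not tell look-alikes from the thing itself.
- nets.boxes_of(picture, name): "location" ([column, row] in pixels, amid what is visible of it).
- nets.cut_out(picture, name): "mask" (384x512 bool, what is visible of it) and "location" ([column, row] in pixels, amid what is visible of it).
The state is a dict: "time_s": time; "q": joint angles; "joint_vel": joint speeds; "joint_torque": joint torques, N m; "position": TCP position; "orientation": TCP orientation; "wrist_force": force on the tool from outside, world axes, zero at the start; "torque": the same for the moment, N m; "gripper_width": finger opening in m; "finger_force": force on a finger pad.
Only numpy, scipy, OpenCV 4.12 (cv2) and the standard library are available. Lean on these libraries where they do the work, as an engineer would, in place of code of your own. Each camera call takes 0.05 s, during which the arm holds its last target. There are 200 camera calls.

## Working session

There is one attempt and no reset: what is moved stays moved. The work goes in short steps, Python scripts to look and compute and a tool call to move; the robot and the scene stay as the last step left them, time stands still between calls to the robot, and variables do not carry over. Pictures are saved under pics/ and viewed, at most 14 in all, crops included, and the job is handed in when it is done.

Besides the shell and the picture viewer there is one more tool, called after "Request:" as name(argument=value, ...), one argument or row to a line, values as JSON. arm_command: Moves the arm, as the interface text tells. Its arguments: {"type":"object","properties":{"dp":{"type":"array","items":{"type":"array","items":{"type":"number"}}},"delta_rot":{"type":"array","items":{"type":"array","items":{"type":"number"}}},"jaw":{"type":"array","items":{"type":"number"}}},"required":["dp","delta_rot","jaw"]}

```bash
ls; mkdir -p pics
cat > h.py <<'E'
import numpy as np, cv2
from bench import status, viewer, ctrl, nets
from scipy.spatial.transform import Rotation as R
def pts(p):
    z=p["range_z"];K=p["K"];v,u=np.mgrid[:384,:512]
    c=np.stack([(u-K[0,2])/K[0,0]*z,-(v-K[1,2])/K[1,1]*z,-z],-1)
    w=c@p["pose"][:3,:3].T+p["pose"][:3,3]; w[z==0]=np.nan
    return w
def save(n,img,s=1): cv2.imwrite(n,cv2.resize(img[...,::-1],None,fx=s,fy=s,interpolation=cv2.INTER_CUBIC))
def rot():
    q=status.state()["orientation"]; return R.from_quat([q[1],q[2],q[3],q[0]])
def togo(target,yaw=None):
    s=status.state(); r=rot(); d=r.inv().apply(np.array(target)-s["position"])*100
    print("dp cm",d.round(2))
    if yaw is not None:
        # tool down; yaw= world angle of tool y (closing line), mod pi
        ry=np.array([np.cos(yaw),np.sin(yaw),0]); 
        for k in (1,-1):
            y=k*ry; z=np.array([0,0,-1]); x=np.cross(y,z)
            print("rotvec",(r.inv()*R.from_matrix(np.stack([x,y,z],1))).as_rotvec().round(3))
E
python3 - <<'E'
from h import *
print(status.state())
for n in("top","side"):
    p=viewer.grab_frame(n); save(f"pics/{n}0.png",p["frame"],1.5); w=pts(p); print(n,p["K"],p["pose"])
    np.savez(f"{n}0.npz",w=w,f=p["frame"])
    for o in["dish_0_mid","lid_bar","lid_key","chamber_rim","chamber_floor","rim_notch","clamp","clamp_pin","clamp_pivot","dial","dial_grip","marker_pen","timer","notebook"]:
        try:
            for d in nets.boxes_of(p,o):
                c,r=np.round(d["location"]).astype(int); print(o,round(d["score"],2),c,r,w[min(r,383),min(c,511)].round(3))
        except Exception as e: print(o,e)
E
```

```text
pics
{'time_s': 0.0, 'q': array([ 1.20190716e+00,  2.21238562e-01,  1.52761728e+00, -1.20570465e-05,
        1.39468270e+00, -1.26103685e-01]), 'joint_vel': array([-0.00062308,  0.00024413,  0.00111921, -0.00035859,  0.00176571,
       -0.00085493]), 'joint_torque': array([-1.52864345e-06, -4.94622016e+01, -3.87368703e+01,  7.00011360e-02,
        5.71277272e-02, -9.04054082e-05]), 'position': array([0.15003911, 0.60608452, 0.22142628]), 'orientation': array([-2.32596335e-04,  1.21093702e-01,  9.92640604e-01, -9.44752644e-04]), 'wrist_force': array([-0.41190946, -0.25594281, -0.81973701]), 'torque': array([-0.05013915, -0.03831461,  0.01160558]), 'finger_force': 0.0, 'gripper_width': 0.08677704699912676}
top [[483.05249623   0.         260.86982754]
 [  0.         483.05249623 191.26951314]
 [  0.           0.           1.        ]] [[ 0.00459527  0.98640021 -0.16429699  0.2853641 ]
 [-0.99984933  0.00728243  0.01575688  0.04901053]
 [ 0.01673907  0.16419983  0.98628506  1.71885784]
 [ 0.          0.          0.          1.        ]]
lid_bar 0.88 379 211 [ 0.498 -0.394  0.036]
lid_ke
[... 1074 characters left out ...]
2  0.84504685]
 [ 0.          0.          0.          1.        ]]
lid_bar 0.87 284 164 [ 0.504 -0.377  0.017]
lid_key 0.92 287 166 [ 0.489 -0.356  0.017]
lid_key 0.36 246 198 [0.614 0.006 0.029]
chamber_rim 0.71 248 199 [0.586 0.125 0.086]
chamber_floor 0.75 248 198 [nan nan nan]
rim_notch 0.55 246 198 [0.614 0.006 0.029]
clamp 0.41 269 179 [ 0.529 -0.021  0.101]
clamp_pin 0.64 272 178 [ 0.516 -0.007  0.112]
clamp_pin 0.51 248 172 [ 0.623 -0.105  0.089]
clamp_pivot 0.77 248 198 [nan nan nan]
timer 0.7 191 239 [0.753 0.289 0.008]
timer 0.53 320 180 [ 0.339 -0.236  0.011]
timer 0.16 280 246 [0.454 0.302 0.013]
timer 0.16 284 163 [ 0.506 -0.395  0.015]
notebook 0.59 193 240 [0.744 0.297 0.01 ]
```

View pics/top0.png

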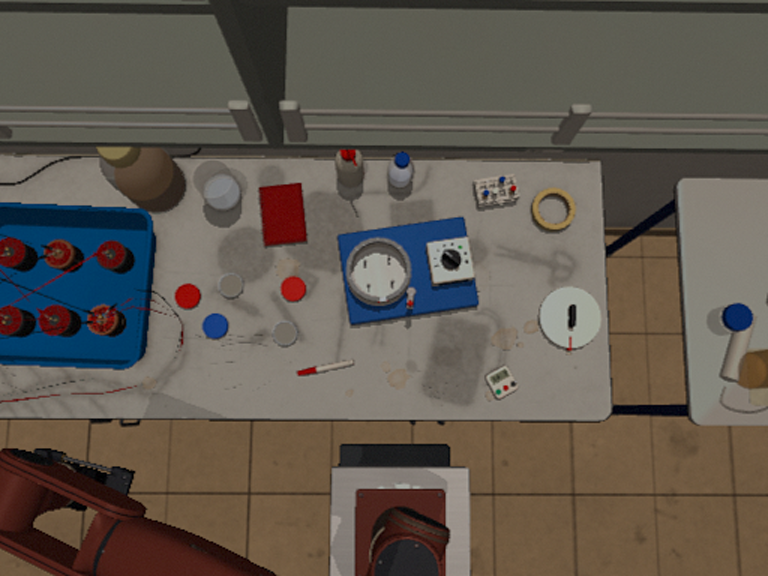

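View pics/side0.png

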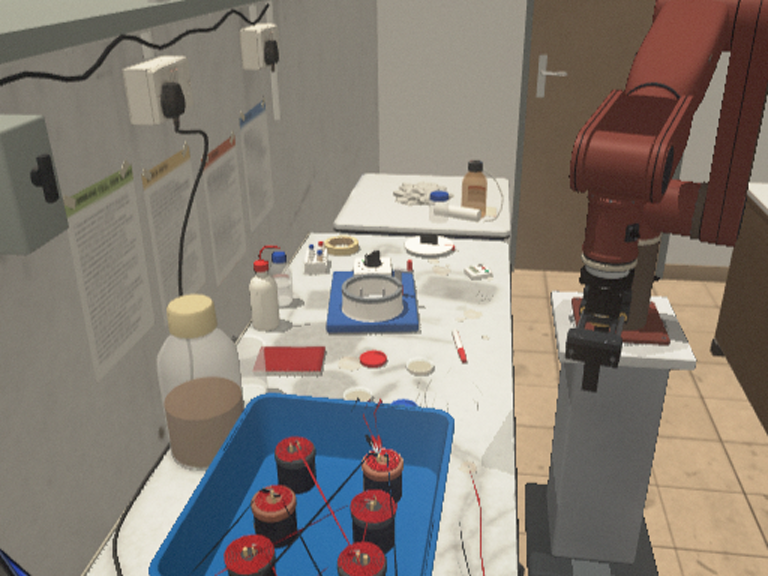

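The top view shows the dish candidates, in 1.5x pixels. The beige ones are at (230,285) and (285,333). The red look-alikes are at (188,296) and (293,289), the blue one at (215,326), and a clear glass vessel stands at (222,190). I choose the two beige ones and check them in one close crop. The incubator is at (408,272), the lid at (570,318) with its key towards the robot, and the clamp pin at (411,293).

Run:
```python
from h import *
a=np.load("top0.npz");f=a["f"];w=a["w"]
c1=f[170:250,110:210];c2=f[140:220,225:325];c3=f[180:240,350:410]
save("pics/crop1.png",np.hstack([cv2.resize(c,(400,320),interpolation=cv2.INTER_CUBIC) for c in(c1,c2)]))
def comp(m,off=(0,0)):
    n,l,s,c=cv2.connectedComponentsWithStats(m.astype(np.uint8))
    return [(s[i,4],c[i].round(1),np.nanmedian(w[l==i],0).round(4),np.nanmean(w[l==i],0).round(4)) for i in range(1,n) if s[i,4]>60]
# raised low objects
m=(w[...,2]>.006)&(w[...,2]<.05)&(w[...,0]<.9)&(w[...,0]>.25)&(abs(w[...,1])<.65)
for x in comp(m):print(x)
print("rim");wr=(abs(w[...,2]-.088)<.006)&(abs(w[...,1])<.09)&(w[...,0]<.75)&(w[...,0]>.5)
for x in comp(wr):print(x)
v,u=np.nonzero(wr);P=w[wr];A=np.c_[2*P[:,:2],np.ones(len(P))]
s=np.linalg.lstsq(A,(P[:,:2]**2).sum(1),rcond=None)[0];print(s,np.sqrt(s[2]+s[0]**2+s[1]**2))
hsv=cv2.cvtColor(f,cv2.COLOR_RGB2HSV)
b=(hsv[...,0]>95)&(hsv[...,0]<125)&(hsv[...,1]>120);b[:, :215]=0;b[:140]=0;b[225:]=0;b[:,330:]=0
v,u=np.nonzero(b);print("base",cv2.minAreaRect(w[b][:,:2][np.isfinite(w[b][:,0])].astype(np.float32)), np.nanmedian(w[b][:,2]))
```

```text
(np.int32(79), array([123.3, 101.8]), array([0.8968, 0.5275, 0.0223]), array([0.8946, 0.5258, 0.0253]))
(np.int32(66), array([180.9, 102.2]), array([0.8978, 0.3169, 0.0169]), array([0.8969, 0.3164, 0.0218]))
(np.int32(90), array([285. , 102.8]), array([ 0.8984, -0.0687,  0.0221]), array([ 0.8972, -0.0653,  0.0249]))
(np.int32(199), array([335.1, 103.1]), array([ 0.8985, -0.2521,  0.0245]), array([ 0.8981, -0.2493,  0.0257]))
(np.int32(144), array([390.4, 104.3]), array([ 0.8982, -0.453 ,  0.0194]), array([ 0.8966, -0.4545,  0.0221]))
(np.int32(170), array([113.8, 132.1]), array([0.7721, 0.5428, 0.0293]), array([0.7789, 0.5525, 0.0291]))
(np.int32(278), array([143.3, 122.3]), array([0.8178, 0.4491, 0.0257]), array([0.817 , 0.4487, 0.0276]))
(np.int32(68), array([233.6, 121.1]), array([0.8225, 0.1207, 0.0272]), array([0.8247, 0.1224, 0.0275]))
(np.int32(64), array([266. , 122.1]), array([0.8213, 0.0042, 0.0257]), array([0.8228, 0.0045, 0.0254]))
(np.int32(402), array([329.4, 126.6]), array([ 0.8069, -0.226 ,  0.0352]), array([ 0.8068, -0.2258,  0.0305]))
(np.int32(1086), array([187.5, 
[... 1374 characters left out ...]
142.8, 216.9]), array([0.4746, 0.4393, 0.0117]), array([0.4747, 0.4389, 0.012 ]))
(np.int32(220), array([189.1, 221.8]), array([0.4579, 0.275 , 0.012 ]), array([0.4583, 0.2749, 0.0125]))
(np.int32(167), array([216., 245.]), array([0.3772, 0.1783, 0.0134]), array([0.3773, 0.1784, 0.0135]))
(np.int32(322), array([333.6, 254.3]), array([ 0.3477, -0.235 ,  0.0159]), array([ 0.3467, -0.2343,  0.0158]))
rim
(np.int32(192), array([262.4, 174.9]), array([0.6281, 0.0091, 0.0881]), array([0.6143, 0.0182, 0.0882]))
[ 0.59853523  0.05430136 -0.35642399] 0.06905850719809957
base ((0.6107332706451416, -0.015290945768356323), (0.21996726095676422, 0.3067542016506195), 9.049574851989746) 0.02977040948015608
```

View pics/crop1.png

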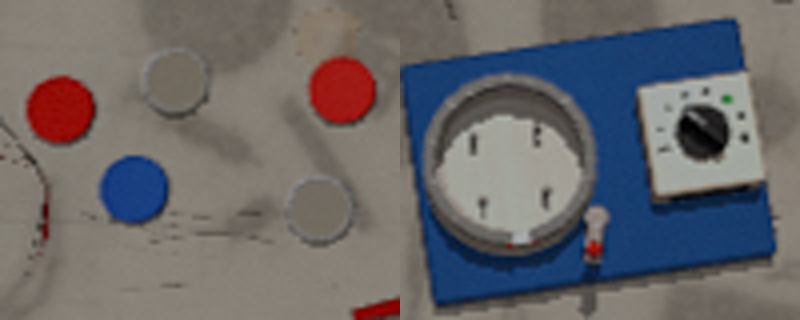

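The crop confirms two plain beige dishes, at about (175,80) and (320,208) in the left half. The red and blue ones are look-alikes. In the right half, the dial pointer is at upper left, the green dot at (727,98), the notch at (522,237) and the clamp pin at (593,245), with the arm out to the front.

Everything checks against the given sizes: dish tops about 12 mm, rim 88 mm, base 220 x 307 mm, yaw +0.158 rad.

Run:
```python
from h import *
togo([.573,.4067,.10],.158+np.pi/2)
```

```text
dp cm [-45.84  -9.25  12.25]
rotvec [ 0.    -0.    -0.401]
rotvec [-0.    -0.     2.741]
```

Request:
arm_command(
  dp=[
    [-6,-1.2,1.5],
    [-12,-2.4,3],
    [-18,-3.6,4.5],
    [-24,-4.8,6],
    [-30,-6,7.5],
    [-36,-7.2,9],
    [-41,-8.3,11],
    [-45.8,-9.2,12.2],
    [-45.8,-9.2,12.2],
    [-45.8,-9.2,12.2],
    [-45.8,-9.2,12.2],
  ],
  delta_rot=[
    [0,0,-0.13],
    [0,0,-0.27],
    [0,0,-0.4],
    [0,0,-0.4],
    [0,0,-0.4],
    [0,0,-0.4],
    [0,0,-0.4],
    [0,0,-0.4],
    [0,0,-0.4],
    [0,0,-0.4],
    [0,0,-0.4],
  ],
  jaw=[1,1,1,1,1,1,1,1,1,1,1],
)

```text
time_s: 2.88
position: [0.5718, 0.4083, 0.1011]
orientation: [0.0, -0.079, 0.997, 0.0]
wrist_force: [-0.2, -0.4, 0.1]
gripper_width: 0.0868
finger_force: 0.0
```

Run:
```python
from h import *
p=viewer.grab_frame("side");w=pts(p);f=p["frame"]
save("pics/s1.png",f[150:300,120:360],3)
s=status.state();print(s["position"],s["q"].round(2),s["wrist_force"])
togo([.573,.4067,.002],.158+np.pi/2)
```

```text
[0.57181599 0.40842351 0.10131399] [ 0.51  0.5   1.4   0.    1.24 -1.22] [-0.112609   -0.99378765  0.39030828]
dp cm [-0.08 -0.19  9.93]
rotvec [0.    0.001 0.001]
rotvec [-1.000e-03  1.000e-03 -3.141e+00]
```

View pics/s1.png

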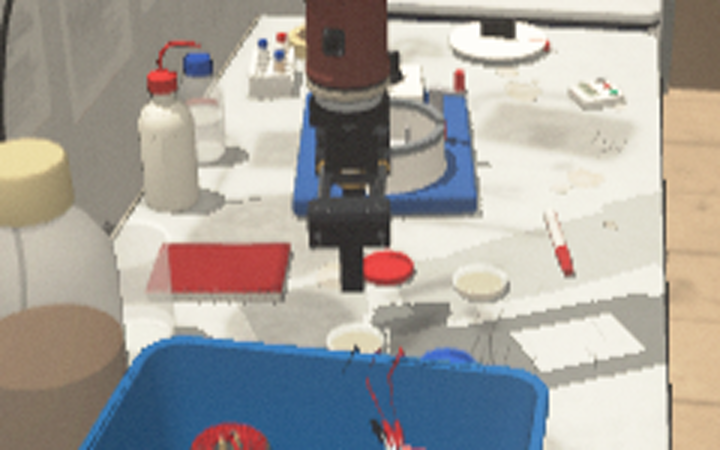

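The side crop shows the gripper lined up above the far beige dish at (355,338), with the second beige dish at (480,282).

Request:
arm_command(
  dp=[
    [-0.1,-0.1,4],
    [-0.1,-0.1,7],
    [-0.1,-0.1,9],
    [-0.1,-0.1,9.7],
    [-0.1,-0.1,9.7],
    [-0.1,-0.1,9.7],
    [-0.1,-0.1,9.7],
    [-0.1,-0.1,9.7],
    [-0.1,-0.1,9.7],
    [-0.1,-0.1,9.7],
    [-0.1,-0.1,9.7],
  ],
  delta_rot=[
    [0,0,0],
    [0,0,0],
    [0,0,0],
    [0,0,0],
    [0,0,0],
    [0,0,0],
    [0,0,0],
    [0,0,0],
    [0,0,0],
    [0,0,0],
    [0,0,0],
  ],
  jaw=[1,1,1,1,1,-1,-1,-1,-1,-1,-1],
)

```text
time_s: 4.3
position: [0.5741, 0.4066, 0.004]
orientation: [0.0, -0.078, 0.997, 0.0]
wrist_force: [-0.8, -0.5, 2.7]
gripper_width: 0.059
finger_force: 30.0
```

Request:
arm_command(
  dp=[
    [0,0,-3],
    [0,0,-8],
    [0,0,-13],
    [0,0,-15],
    [0,0,-15],
    [0,0,-15],
  ],
  delta_rot=[
    [0,0,0],
    [0,0,0],
    [0,0,0],
    [0,0,0],
    [0,0,0],
    [0,0,0],
  ],
  jaw=[-1,-1,-1,-1,-1,-1],
)

```text
time_s: 5.05
position: [0.5725, 0.4056, 0.1505]
orientation: [-0.002, -0.079, 0.997, -0.001]
wrist_force: [-0.1, 0.4, -0.5]
gripper_width: 0.0585
finger_force: 30.0
```

Run:
```python
from h import *
s=status.state();print(s["position"],s["gripper_width"],s["wrist_force"])
p=viewer.grab_frame("top");w=pts(p);f=p["frame"];np.savez("top1.npz",w=w,f=f)
# rim fit from unobstructed view: annulus points at .088
wr=(abs(w[...,2]-.088)<.004)&(abs(w[...,1]-.054)<.085)&(abs(w[...,0]-.599)<.085)
a0=np.load("top0.npz")["w"]
for W in(w,a0):
    m=(W[...,2]>.083)&(W[...,2]<.094)&(abs(np.hypot(W[...,0]-.599,W[...,1]-.054)-.069)<.012)
    P=W[m];A=np.c_[2*P[:,:2],np.ones(len(P))];c=np.linalg.lstsq(A,(P[:,:2]**2).sum(1),rcond=None)[0]
    print("rim",len(P),c[:2],np.sqrt(c[2]+c[0]**2+c[1]**2), (P[:,:2].min(0)+P[:,:2].max(0))/2,np.ptp(P[:,:2],axis=0))
    m=(W[...,2]>.096)&(W[...,2]<.125)&(abs(W[...,0]-.55)<.05)&(abs(W[...,1])<.06);print("clamp",W[m].round(3)[:20])
# posts
P=a0[(a0[...,2]>.05)&(a0[...,2]<.078)&(np.hypot(a0[...,0]-.599,a0[...,1]-.054)<.05)];print("posts",P.mean(0),P.round(3))
togo([.599,.054,.17],.158+np.pi/2)
```

```text
[0.57248651 0.40561131 0.15045764] 0.05850195894924556 [-0.08170025  0.36370488 -0.50576146]
rim 307 [0.59851947 0.05498246] 0.06913312810048675 [0.59955324 0.05536495] [0.14669747 0.14780717]
clamp [[ 0.584 -0.008  0.097]
 [ 0.574 -0.008  0.096]
 [ 0.551 -0.014  0.108]
 [ 0.552 -0.018  0.105]
 [ 0.551 -0.021  0.109]
 [ 0.553 -0.025  0.102]
 [ 0.549 -0.011  0.099]
 [ 0.548 -0.014  0.108]
 [ 0.549 -0.018  0.105]
 [ 0.548 -0.021  0.107]
 [ 0.548 -0.025  0.107]
 [ 0.548 -0.028  0.111]
 [ 0.546 -0.011  0.101]
 [ 0.545 -0.015  0.105]
 [ 0.545 -0.018  0.104]
 [ 0.545 -0.021  0.104]
 [ 0.546 -0.025  0.099]
 [ 0.546 -0.028  0.099]
 [ 0.541 -0.011  0.107]
 [ 0.542 -0.015  0.105]]
rim 316 [0.59867208 0.05504205] 0.06934068231370459 [0.59996627 0.05530473] [0.14765069 0.14787248]
clamp [[ 0.57  -0.005  0.099]
 [ 0.553 -0.015  0.101]
 [ 0.552 -0.018  0.104]
 [ 0.553 -0.021  0.102]
 [ 0.552 -0.025  0.103]
 [ 0.548 -0.011  0.109]
 [ 0.549 -0.015  0.103]
 [ 0.548 -0.018  0.11 ]
 [ 0.548 -0.021  0.106]
 [ 0.549 -0.025  0.101]
 [ 0.55  -0.028  0.099]
 [ 0.545 -0.011  0.103]
 [ 0.545 -0.014  0.106]
 [ 0.546 -0.018  0.101]
 [ 0.546 -0.021  0.1  ]
 [ 0.545 -0.025  0.103]
 [ 0.546 -0.028  0.101]
 [ 0.541 -0.011  0.11 ]
 [ 0.542 -0.014  0.105]
 [ 0.542 -0.018  0.104]]
posts [0.59924908 0.05713452 0.06266567] [[0.631 0.033 0.074]
 [0.634 0.029 0.06 ]
 [0.631 0.033 0.055]
 [0.629 0.029 0.065]
 [0.624 0.089 0.071]
 [0.626 0.033 0.063]
 [0.62  0.089 0.072]
 [0.622 0.085 0.062]
 [0.62  0.089 0.053]
 [0.621 0.085 0.052]
 [0.575 0.026 0.067]
 [0.575 0.022 0.069]
 [0.575 0.025 0.051]
 [0.574 0.022 0.054]
 [0.568 0.081 0.069]
 [0.568 0.078 0.069]
 [0.565 0.081 0.062]
 [0.564 0.078 0.069]
 [0.563 0.078 0.055]]
dp cm [  2.87 -35.14  -1.92]
rotvec [-0.002 -0.005 -0.001]
rotvec [-7.000e-03  3.000e-03  3.141e+00]
```

Request:
arm_command(
  dp=[
    [0.4,-6,-0.5],
    [0.9,-12,-1],
    [1.4,-18,-1],
    [1.9,-24,-1],
    [2.4,-30,-1],
    [2.8,-34,-1],
    [2.8,-35,-1],
    [2.8,-35,-1],
    [2.8,-35,-1],
    [2.8,-35,-1],
  ],
  delta_rot=[
    [0,0,0],
    [0,0,0],
    [0,0,0],
    [0,0,0],
    [0,0,0],
    [0,0,0],
    [0,0,0],
    [0,0,0],
    [0,0,0],
    [0,0,0],
  ],
  jaw=[-1,-1,-1,-1,-1,-1,-1,-1,-1,-1],
)

```text
time_s: 6.35
position: [0.6008, 0.0578, 0.1633]
orientation: [-0.0, -0.079, 0.997, 0.0]
wrist_force: [-0.8, 0.6, -0.4]
gripper_width: 0.0585
finger_force: 30.0
```

Run:
```python
from h import *
s=status.state();print(s["position"],s["gripper_width"],s["wrist_force"])
togo([.5995,.055,.039],.158+np.pi/2)
```

```text
[0.6008033  0.05779864 0.16328668] 0.05850414916791695 [-0.76363112  0.59032464 -0.41547608]
dp cm [ 0.17 -0.26 12.43]
rotvec [ 0.    -0.     0.001]
rotvec [ 1.000e-03  1.000e-03 -3.141e+00]
```

Request:
arm_command(
  dp=[
    [0.2,-0.25,3],
    [0.2,-0.25,6],
    [0.2,-0.25,9],
    [0.2,-0.25,11],
    [0.2,-0.25,12],
    [0.2,-0.25,12.4],
    [0.2,-0.25,12.4],
    [0.2,-0.25,12.4],
  ],
  delta_rot=[
    [0,0,0],
    [0,0,0],
    [0,0,0],
    [0,0,0],
    [0,0,0],
    [0,0,0],
    [0,0,0],
    [0,0,0],
  ],
  jaw=[-1,-1,-1,-1,-1,-1,-1,-1],
)

```text
time_s: 7.35
position: [0.6002, 0.0535, 0.0406]
orientation: [0.001, -0.078, 0.997, -0.0]
wrist_force: [-0.0, 0.4, -0.3]
gripper_width: 0.0588
finger_force: 30.0
```

Request:
arm_command(
  dp=[
    [0,0,0.2],
    [0,0,0.2],
    [0,0,0.2],
    [0,0,0.2],
    [0,0,0.2],
    [0,0,-4],
    [0,0,-9],
    [0,0,-13],
    [0,0,-13],
    [0,0,-13],
  ],
  delta_rot=[
    [0,0,0],
    [0,0,0],
    [0,0,0],
    [0,0,0],
    [0,0,0],
    [0,0,0],
    [0,0,0],
    [0,0,0],
    [0,0,0],
    [0,0,0],
  ],
  jaw=[-1,-1,0.58,0.58,0.58,0.58,0.58,0.6,1,1],
)

```text
time_s: 8.6
position: [0.5989, 0.0536, 0.1689]
orientation: [-0.0, -0.079, 0.997, 0.0]
wrist_force: [-0.5, -0.7, 0.2]
gripper_width: 0.0817
finger_force: 0.0
```

Run:
```python
from h import *
s=status.state();print(s["position"],s["gripper_width"],s["wrist_force"])
togo([.458,.275,.12],.158+np.pi/2)
```

```text
[0.5989465  0.05360693 0.1689114 ] 0.08170158715003777 [-0.53616866 -0.68293415  0.20851578]
dp cm [10.45 24.07  4.9 ]
rotvec [ 0.    -0.001 -0.001]
rotvec [-1.000e-03 -0.000e+00  3.141e+00]
```

Request:
arm_command(
  dp=[
    [2.3,5.5,0],
    [4.8,11,0],
    [7.2,16.5,0],
    [9.5,22,2],
    [10.45,24.1,5],
    [10.45,24.1,5],
    [10.45,24.1,5],
    [10.45,24.1,5],
  ],
  delta_rot=[
    [0,0,0],
    [0,0,0],
    [0,0,0],
    [0,0,0],
    [0,0,0],
    [0,0,0],
    [0,0,0],
    [0,0,0],
  ],
  jaw=[1,1,1,1,1,1,1,1],
)

```text
time_s: 9.6
position: [0.4598, 0.2745, 0.1204]
orientation: [0.001, -0.078, 0.997, 0.0]
wrist_force: [1.0, -0.3, 0.4]
gripper_width: 0.0874
finger_force: 0.0
```

Run:
```python
from h import *
p=viewer.grab_frame("side");w=pts(p);f=p["frame"]
p2=viewer.grab_frame("top");save("pics/s2.png",np.hstack([cv2.resize(f[150:290,160:360],(400,280)),cv2.resize(p2["frame"][130:270,110:310],(400,280))]))
P=w[(w[...,2]>.007)&(w[...,2]<.02)&(np.hypot(w[...,0]-.458,w[...,1]-.275)<.06)]
print(len(P),P.min(0),P.max(0),(P.min(0)+P.max(0))/2)
P=w[(w[...,2]>.04)&(w[...,2]<.07)&(np.hypot(w[...,0]-.6,w[...,1]-.055)<.06)]
togo([.458,.275,.003],.158+np.pi/2)
```

```text
139 [0.42954688 0.24511653 0.00703776] [0.48700052 0.31062494 0.01498245] [0.4582737  0.27787073 0.0110101 ]
dp cm [ 0.19  0.06 11.75]
rotvec [ 0.     0.002 -0.002]
rotvec [ 3.000e-03 -0.000e+00  3.139e+00]
```

View pics/s2.png

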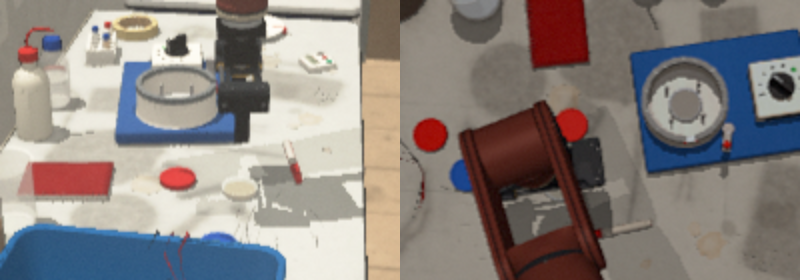

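The first dish lies centred in the chamber, at (684,107) in the right half. The second is still in place under the gripper, at (240,187) in the left half.

Request:
arm_command(
  dp=[
    [0.15,0.1,5],
    [0.15,0.1,8],
    [0.15,0.1,10.5],
    [0.15,0.1,11.7],
    [0.15,0.1,11.7],
    [0.15,0.1,11.7],
    [0.15,0.1,11.7],
    [0.15,0.1,11.7],
    [0.15,0.1,11.7],
    [0.15,0.1,11.7],
    [0.15,0.1,11.7],
    [0.15,0.1,8],
    [0.15,0.1,3],
    [0.15,0.1,-2],
    [0.15,0.1,-4.5],
    [0.15,0.1,-4.5],
    [0.15,0.1,-4.5],
  ],
  delta_rot=[
    [0,0,0],
    [0,0,0],
    [0,0,0],
    [0,0,0],
    [0,0,0],
    [0,0,0],
    [0,0,0],
    [0,0,0],
    [0,0,0],
    [0,0,0],
    [0,0,0],
    [0,0,0],
    [0,0,0],
    [0,0,0],
    [0,0,0],
    [0,0,0],
    [0,0,0],
  ],
  jaw=[1,1,1,1,1,-1,-1,-1,-1,-1,-1,-1,-1,-1,-1,-1,-1],
)

```text
time_s: 11.82
position: [0.4559, 0.2756, 0.1629]
orientation: [-0.001, -0.079, 0.997, -0.0]
wrist_force: [0.1, 0.8, -0.3]
gripper_width: 0.0586
finger_force: 30.0
```

Run:
```python
from h import *
s=status.state();print(s["position"],s["gripper_width"],s["wrist_force"])
togo([.5995,.055,.165],.158+np.pi/2)
```

```text
[0.45589145 0.27561845 0.16286016] 0.05855022203440685 [ 0.14317241  0.8059753  -0.29937932]
dp cm [-10.73 -24.04  -0.23]
rotvec [-0.001 -0.002 -0.001]
rotvec [-4.000e-03  1.000e-03  3.141e+00]
```

Request:
arm_command(
  dp=[
    [-2.5,-5.5,0],
    [-4.9,-11,0],
    [-7.4,-16.5,0],
    [-9.5,-21.5,0],
    [-10.6,-24,0],
    [-10.6,-24,0],
    [-10.6,-24,0],
    [-10.6,-24,0],
    [-10.6,-24,0],
    [-10.6,-24,0],
  ],
  delta_rot=[
    [0,0,0],
    [0,0,0],
    [0,0,0],
    [0,0,0],
    [0,0,0],
    [0,0,0],
    [0,0,0],
    [0,0,0],
    [0,0,0],
    [0,0,0],
  ],
  jaw=[-1,-1,-1,-1,-1,-1,-1,-1,-1,-1],
)

```text
time_s: 13.08
position: [0.599, 0.0562, 0.1648]
orientation: [0.0, -0.079, 0.997, -0.0]
wrist_force: [-0.2, 0.1, -0.3]
gripper_width: 0.0586
finger_force: 30.0
```

Run:
```python
from h import *
s=status.state();print(s["position"],s["gripper_width"],s["wrist_force"])
togo([.5995,.055,.053],.158+np.pi/2)
```

```text
[0.59897646 0.05618649 0.16475312] 0.05861617774293015 [-0.24468861  0.11678669 -0.31138173]
dp cm [-0.03 -0.12 11.18]
rotvec [-0.  0.  0.]
rotvec [-1.000e-03 -0.000e+00 -3.141e+00]
```

Request:
arm_command(
  dp=[
    [0,-0.1,4],
    [0,-0.1,7],
    [0,-0.1,9.5],
    [0,-0.1,10.7],
    [0,-0.1,11.1],
    [0,-0.1,11.2],
    [0,-0.1,11.3],
    [0,-0.1,11.3],
    [0,-0.1,11.3],
  ],
  delta_rot=[
    [0,0,0],
    [0,0,0],
    [0,0,0],
    [0,0,0],
    [0,0,0],
    [0,0,0],
    [0,0,0],
    [0,0,0],
    [0,0,0],
  ],
  jaw=[-1,-1,-1,-1,-1,-1,-1,-1,-1],
)

```text
time_s: 14.2
position: [0.5995, 0.0546, 0.052]
orientation: [0.0, -0.079, 0.997, -0.0]
wrist_force: [0.3, 0.7, -0.5]
gripper_width: 0.0582
finger_force: 30.0
```

Request:
arm_command(
  dp=[
    [0,0,0],
    [0,0,0],
    [0,0,0],
    [0,0,0],
    [0,0,-4],
    [0,0,-9],
    [0,0,-13],
    [0,0,-13],
  ],
  delta_rot=[
    [0,0,0],
    [0,0,0],
    [0,0,0],
    [0,0,0],
    [0,0,0],
    [0,0,0],
    [0,0,0],
    [0,0,0],
  ],
  jaw=[0.58,0.58,0.58,0.58,0.58,0.58,0.6,0.6],
)

```text
time_s: 15.2
position: [0.6021, 0.0545, 0.1864]
orientation: [0.004, -0.079, 0.997, -0.0]
wrist_force: [0.6, -0.5, 0.1]
gripper_width: 0.0697
finger_force: 0.0
```

Run:
```python
from h import *
p=viewer.grab_frame("top");w=pts(p);f=p["frame"]
s=status.state();print(s["position"])
# lid: flange outline, bar, key
m=(w[...,2]>.010)&(w[...,2]<.06)&(np.hypot(w[...,0]-.5,w[...,1]+.4)<.1)
P=w[m];print("lid",(P.min(0)+P.max(0))/2,np.ptp(P,axis=0))
m2=m&(w[...,2]>.03);B=w[m2];print("bar",len(B),B.mean(0))
dark=m&(f.max(-1)<70);B=w[dark];print("dark",len(B),B.mean(0),np.median(B,0));r=cv2.minAreaRect(B[:,:2].astype(np.float32));print(r)
hsv=cv2.cvtColor(f,cv2.COLOR_RGB2HSV);red=((hsv[...,0]<8)|(hsv[...,0]>172))&(hsv[...,1]>130);
mr=red&(np.hypot(w[...,0]-.5,w[...,1]+.4)<.12);print("key",w[mr].round(4))
mf=m&(abs(w[...,2]-.018)<.004);P=w[mf];hull=cv2.convexHull(P[:,:2].astype(np.float32));print("flange",cv2.minEnclosingCircle(hull))
save("pics/s3.png",np.hstack([cv2.resize(f[180:250,340:420],(400,350),interpolation=cv2.INTER_CUBIC),cv2.resize(f[140:210,215:295],(400,350),interpolation=cv2.INTER_CUBIC)]))
```

```text
[0.60055018 0.05452152 0.18370251]
lid [ 0.49969735 -0.39814423  0.03309925] [0.18234592 0.1714872  0.04616786]
bar 71 [ 0.49940792 -0.39728779  0.04389721]
dark 65 [ 0.50028984 -0.39832548  0.04344027] [ 0.50031335 -0.3985671   0.0455562 ]
((0.48807939887046814, -0.3758118152618408), (0.04538967087864876, 0.08478066325187683), 26.388032913208008)
key [[ 0.4903 -0.3956  0.0438]
 [ 0.4503 -0.4001  0.0212]
 [ 0.447  -0.4007  0.0185]
 [ 0.4435 -0.4006  0.0181]
 [ 0.4402 -0.401   0.0163]
 [ 0.4363 -0.4     0.0196]
 [ 0.4333 -0.4016  0.0131]
 [ 0.4291 -0.3994  0.0208]
 [ 0.4258 -0.393   0.0179]
 [ 0.426  -0.397   0.016 ]
 [ 0.4258 -0.4001  0.0179]
 [ 0.4221 -0.3923  0.02  ]
 [ 0.4226 -0.3973  0.0145]
 [ 0.4221 -0.3993  0.0201]]
flange ((0.5064849853515625, -0.4007954001426697), 0.08491280674934387)
```

View pics/s3.png

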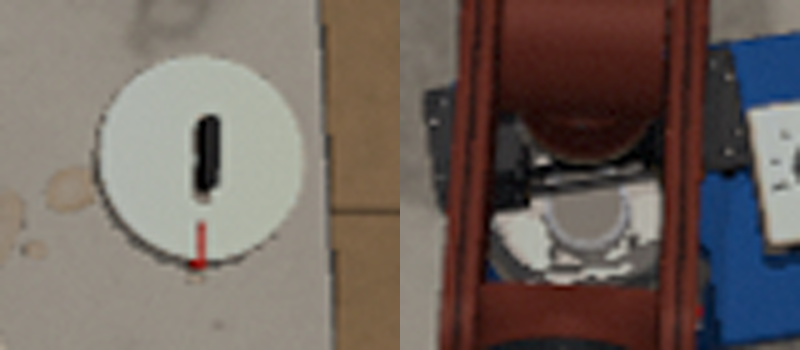

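The lid is at (200,160) in the left half, with its key straight down (-x) and its yaw near zero. In the right half, dish 2 sits on the stack near (588,215) under the arm.

Run:
```python
from h import *
for n in("top","side"):
    p=viewer.grab_frame(n);w=pts(p);f=p["frame"]
    reg=(np.hypot(w[...,0]-.5,w[...,1]+.4)<.035)
    m=reg&(w[...,2]>.036)
    P=w[m];c=P[:,:2].mean(0);u,s,vt=np.linalg.svd(P[:,:2]-c);print(n,len(P),P.mean(0).round(4),P[:,2].max(),"yaw",np.arctan(vt[0,1]/vt[0,0]), ((P.min(0)+P.max(0))/2).round(4))
    h=f.max(-1)<70; m=h&(np.hypot(w[...,0]-.5,w[...,1]+.4)<.045)
    v,u=np.nonzero(m); 
    # project pixels onto z=.046 plane
    K=p["K"];d=np.stack([(u-K[0,2])/K[0,0],-(v-K[1,2])/K[1,1],-np.ones(len(u))],-1)@p["pose"][:3,:3].T;o=p["pose"][:3,3]
    Q=o+d*((.046-o[2])/d[:,2:]);c=Q[:,:2].mean(0);_,_,vt=np.linalg.svd(Q[:,:2]-c);print(" px",len(u),c,np.arctan(vt[0,1]/vt[0,0]))
    mf=(abs(w[...,2]-.018)<.005)&(np.hypot(w[...,0]-.5,w[...,1]+.4)<.085);P=w[mf];print(" flange",((P.min(0)+P.max(0))/2).round(4),np.ptp(P,axis=0).round(3),P.mean(0))
```

```text
top 59 [ 0.4996 -0.4004  0.0452] 0.05613285429812587 yaw -0.08066539780612814 [ 0.5013 -0.4003  0.0461]
 px 63 [ 0.50002016 -0.3989171 ] -0.12768219587476326
 flange [ 0.4977 -0.4005  0.018 ] [0.151 0.146 0.01 ] [ 0.49898048 -0.40056954  0.01812137]
side 27 [ 0.4974 -0.3952  0.0409] 0.04566939808671 yaw -0.05540351233579358 [ 0.4992 -0.3994  0.0411]
 px 50 [ 0.49676831 -0.36637277] -1.523262501453325
 flange [ 0.4977 -0.3919  0.0179] [0.148 0.137 0.01 ] [ 0.49677919 -0.38146113  0.01631447]
```

Run:
```python
from h import *
togo([.4985,-.4003,.10],-.07+np.pi/2)
```

```text
dp cm [ 16.99 -43.36   8.05]
rotvec [ 0.    -0.002  0.227]
rotvec [ 0.003  0.    -2.914]
```

Request:
arm_command(
  dp=[
    [1.9,-4.8,0],
    [3.8,-9.6,0],
    [5.7,-14.4,0],
    [7.6,-19.2,0],
    [9.5,-24,0],
    [11.4,-28.8,0],
    [13.3,-33.6,0],
    [15.2,-38.5,2],
    [17,-43.4,5],
    [17,-43.4,8],
    [17,-43.4,8],
    [17,-43.4,8],
    [17,-43.4,8],
    [17,-43.4,8],
  ],
  delta_rot=[
    [0,0,0],
    [0,0,0],
    [0,0,0.1],
    [0,0,0.2],
    [0,0,0.227],
    [0,0,0.227],
    [0,0,0.227],
    [0,0,0.227],
    [0,0,0.227],
    [0,0,0.227],
    [0,0,0.227],
    [0,0,0.227],
    [0,0,0.227],
    [0,0,0.227],
  ],
  jaw=[0.6,0.6,0.6,0.6,0.6,0.6,0.4,0.2,0.2,0,0,0,0,0],
)

```text
time_s: 17.1
position: [0.5002, -0.4008, 0.1031]
orientation: [0.001, 0.034, 0.999, -0.001]
wrist_force: [0.5, -0.2, -0.1]
gripper_width: 0.0438
finger_force: 0.0
```

Run:
```python
from h import *
s=status.state();print(s["position"],s["gripper_width"],s["q"].round(2))
togo([.4985,-.4003,.021],-.07+np.pi/2)
# check the dishes in the chamber, unobstructed now, and lid from side view
p=viewer.grab_frame("top");w=pts(p);f=p["frame"];np.savez("top2.npz",w=w,f=f)
m=(np.hypot(w[...,0]-.5995,w[...,1]-.055)<.05)&(w[...,2]>.052)&(w[...,2]<.068);P=w[m]
print("stack",len(P),P.mean(0),((P.min(0)+P.max(0))/2).round(4),np.ptp(P,axis=0))
A=np.c_[P[:,:2]-P[:,:2].mean(0),np.ones(len(P))];print(np.linalg.lstsq(A,P[:,2],rcond=None)[0])
save("pics/s4.png",f[145:215,225:325],6)
```

```text
[ 0.50023821 -0.40078896  0.1031062 ] 0.0437585934176193 [-0.8   0.36  1.59 -0.    1.19 -2.3 ]
dp cm [0.19 0.05 8.21]
rotvec [-0.002  0.002  0.001]
rotvec [-3.00e-03 -3.00e-03 -3.14e+00]
stack 220 [0.60057887 0.05563674 0.05844765] [0.5964 0.0554 0.0599] [0.06689065 0.06645755 0.01559217]
[0.0003941  0.01697402 0.05844765]
```

View pics/s4.png

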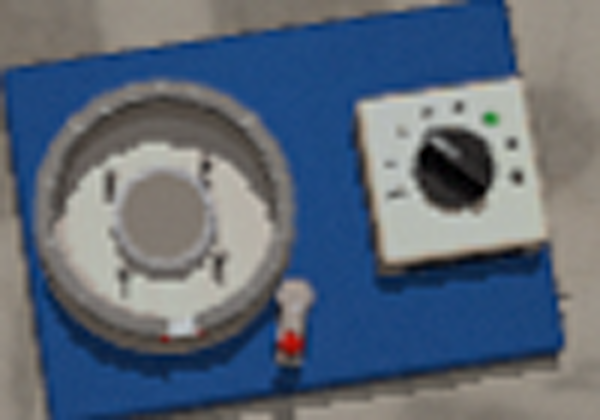

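Both dishes are stacked flat between the posts, at (165,215); the measured top height is 60 mm. The dial pointer is at about position 2, and the notch is at (180,328). Next is the lid grasp.

Request:
arm_command(
  dp=[
    [0.1,0.05,4],
    [0.1,0.05,7],
    [0.1,0.05,8],
    [0.1,0.05,8],
    [0.1,0.05,8],
    [0.1,0.05,8],
    [0.1,0.05,8],
    [0.1,0.05,8],
    [0.1,0.05,8],
    [0.1,0.05,8],
    [0.1,0.05,8],
    [0.1,0.05,8],
  ],
  delta_rot=[
    [0,0,0],
    [0,0,0],
    [0,0,0],
    [0,0,0],
    [0,0,0],
    [0,0,0],
    [0,0,0],
    [0,0,0],
    [0,0,0],
    [0,0,0],
    [0,0,0],
    [0,0,0],
  ],
  jaw=[0,0,0,0,-1,-1,-1,-1,-1,-1,-1,-1],
)

```text
time_s: 18.65
position: [0.4986, -0.4007, 0.0221]
orientation: [0.0, 0.035, 0.999, -0.0]
wrist_force: [-1.2, -1.8, 4.6]
gripper_width: 0.0117
finger_force: 30.0
```

Request:
arm_command(
  dp=[
    [0,0,-2],
    [0,0,-5],
    [0,0,-9],
    [0,0,-13],
    [0,0,-16],
    [0,0,-16],
    [0,0,-16],
    [0,0,-16],
  ],
  delta_rot=[
    [0,0,0],
    [0,0,0],
    [0,0,0],
    [0,0,0],
    [0,0,0],
    [0,0,0],
    [0,0,0],
    [0,0,0],
  ],
  jaw=[-1,-1,-1,-1,-1,-1,-1,-1],
)

```text
time_s: 19.65
position: [0.4973, -0.399, 0.179]
orientation: [-0.002, 0.035, 0.999, 0.002]
wrist_force: [-0.6, 0.4, -2.7]
gripper_width: 0.0116
finger_force: 30.0
```

Run:
```python
from h import *
s=status.state();T=s["position"];print(T,s["gripper_width"],s["wrist_force"],s["torque"])
for n in("top","side"):
    p=viewer.grab_frame(n);w=pts(p);f=p["frame"]
    L=w-T
    m=(abs(L[...,2]+.003)<.02)&(np.hypot(L[...,0],L[...,1])<.09)
    P=w[m];print(n,len(P),"rel c",((P.min(0)+P.max(0))/2-T).round(4),np.ptp(P,axis=0).round(3))
    mm=(abs(L[...,2]+.003)<.006)&(np.hypot(L[...,0],L[...,1])<.085);P=w[mm]
    c=P.mean(0);pl=np.linalg.lstsq(np.c_[P[:,:2]-c[:2],np.ones(len(P))],P[:,2]-T[2],rcond=None)[0];print(" plane",pl.round(4))
    q=np.hypot(P[:,0]-T[0],P[:,1]-T[1]);
    hsv=cv2.cvtColor(f,cv2.COLOR_RGB2HSV);red=((hsv[...,0]<8)|(hsv[...,0]>172))&(hsv[...,1]>110)
    k=red&(abs(L[...,2])<.03)&(np.hypot(L[...,0],L[...,1])<.1);print(" red",(L[k]).round(3))
togo([.5995,.055,.19],.158+np.pi/2)
```

```text
[ 0.49729909 -0.39900067  0.17895267] 0.011605672732096107 [-0.57009607  0.41915998 -2.6636334 ] [ 0.01079331 -0.02547135  0.01003066]
top 259 rel c [ 0.0073  0.0062 -0.004 ] [0.132 0.137 0.016]
 plane [-0.0113  0.0139 -0.004 ]
 red [[-0.03  -0.006  0.001]
 [-0.036 -0.013 -0.003]
 [-0.039 -0.017 -0.007]
 [-0.042 -0.019 -0.003]
 [-0.045 -0.023 -0.004]
 [-0.048 -0.027 -0.008]
 [-0.052 -0.029 -0.006]
 [-0.055 -0.031 -0.001]
 [-0.058 -0.036 -0.006]]
side 338 rel c [-0.0022  0.0119 -0.0029] [0.151 0.147 0.04 ]
 plane [-0.0017 -0.0004 -0.0059]
 red [[-0.073  0.01  -0.007]
 [-0.077  0.004 -0.009]
 [-0.073  0.008 -0.012]
 [-0.078  0.012 -0.01 ]]
dp cm [-6.99 46.04 -0.96]
rotvec [ 0.002 -0.002 -0.228]
rotvec [-0.003 -0.004  2.914]
```

Request:
arm_command(
  dp=[
    [-0.9,4.6,0],
    [-1.5,9.2,-1],
    [-2.2,13.8,-1],
    [-2.9,18.4,-1],
    [-3.6,23,-1],
    [-4.3,27.6,-1],
    [-5,32.2,-1],
    [-5.7,36.8,-1],
    [-6.4,41.4,-1],
    [-6.9,44.5,-1],
    [-7,46,-1],
    [-7,46,-1],
    [-7,46,-1],
    [-7,46,-1],
    [-7,46,-1],
    [-7,46,-1],
  ],
  delta_rot=[
    [0,0,0],
    [0,0,0],
    [0,0,-0.06],
    [0,0,-0.12],
    [0,0,-0.18],
    [0,0,-0.228],
    [0,0,-0.228],
    [0,0,-0.228],
    [0,0,-0.228],
    [0,0,-0.228],
    [0,0,-0.228],
    [0,0,-0.228],
    [0,0,-0.228],
    [0,0,-0.228],
    [0,0,-0.228],
    [0,0,-0.228],
  ],
  jaw=[-1,-1,-1,-1,-1,-1,-1,-1,-1,-1,-1,-1,-1,-1,-1,-1],
)

```text
time_s: 21.75
position: [0.6002, 0.0534, 0.1916]
orientation: [0.0, -0.079, 0.997, -0.0]
wrist_force: [0.7, -1.0, -2.2]
gripper_width: 0.0115
finger_force: 30.0
```

Run:
```python
from h import *
s=status.state();T=s["position"];print(T,s["gripper_width"],s["wrist_force"])
p=viewer.grab_frame("side");w=pts(p);f=p["frame"];np.savez("side2.npz",w=w,f=f)
def slices(zc,dz,name):
    m=(abs(w[...,2]-zc)<dz)&(np.hypot(w[...,0]-.6,w[...,1]-.055)<.09);P=w[m]
    ang=np.arctan2(P[:,1]-.055,P[:,0]-.6);r=np.hypot(P[:,0]-.6,P[:,1]-.055)
    E=[]
    for a in np.arange(-np.pi,np.pi,.15):
        k=abs(ang-a)<.08
        if k.sum()>2 : i=np.argmax(r*k); E.append(P[i,:2])
    E=np.array(E)
    def fun(c): return np.hypot(E[:,0]-c[0],E[:,1]-c[1])-.074
    from scipy.optimize import least_squares
    o=least_squares(fun,[.6,.055],loss="soft_l1",f_scale=.002);print(name,len(P),o.x.round(4),np.abs(o.fun).mean())
slices(T[2]-.0055,.006,"lid flange")
slices(.083,.006,"rim")
hsv=cv2.cvtColor(f,cv2.COLOR_RGB2HSV);red=((hsv[...,0]<8)|(hsv[...,0]>172))&(hsv[...,1]>110)
k=red&(np.hypot(w[...,0]-.6,w[...,1]-.055)<.1)&(w[...,2]>.05);print(" red",w[k].round(3))
save("pics/s5.png",f[110:240,190:330],5)
togo([.5995,.055,.13],.158+np.pi/2)
```

```text
[0.60024109 0.05336596 0.19160678] 0.011487738557809586 [ 0.67620248 -1.00654055 -2.24981056]
lid flange 457 [0.6014 0.0582] 0.00225883056369675
rim 298 [0.5973 0.0581] 0.0029800825318022253
 red [[0.516 0.01  0.597]
 [0.512 0.016 0.598]
 [0.508 0.023 0.599]
 ...
 [0.525 0.046 0.183]
 [0.528 0.044 0.178]
 [0.524 0.047 0.179]]
dp cm [0.05 0.16 6.16]
rotvec [-0.  0. -0.]
rotvec [0.    0.    3.141]
```

View pics/s5.png

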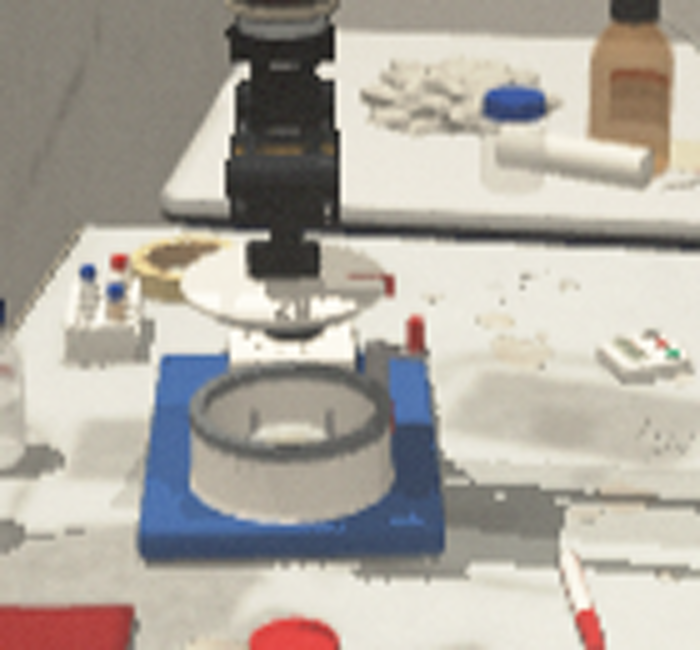

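The side crop shows the lid held level over the chamber. Its key is at (388,283), on the same side as the notch's red mark at (390,415).

Run:
```python
from h import *
a=np.load("side2.npz");w=a["w"];p=viewer.grab_frame("side")
K=p["K"];M=np.linalg.inv(p["pose"])
def proj(P):
    c=np.c_[P,np.ones(len(P))]@M.T; return np.c_[K[0,0]*c[:,0]/-c[:,2]+K[0,2],-K[1,1]*c[:,1]/-c[:,2]+K[1,2]]
t=np.linspace(0,2*np.pi,400)
def ext(cx,cy,z,r=.074):
    q=proj(np.c_[cx+r*np.cos(t),cy+r*np.sin(t),np.full(400,z)]);return q.min(0),q.max(0)
print("lid pred x=.600",ext(.6,.055,.188)); print("rim pred .5995",ext(.5995,.055,.088))
g=cv2.cvtColor(p["frame"],cv2.COLOR_RGB2GRAY).astype(int)
for r in (164,166,168,170): print(r,g[r,222:232],g[r,262:276])
print()
for r in (190,194,198): print(r,g[r,224:234],g[r,264:274])
```

```text
lid pred x=.600 (array([226.0023088 , 156.92514083]), array([267.44701944, 172.89160352]))
rim pred .5995 (array([227.1453201 , 181.40422565]), array([267.58517841, 198.91825355]))
164 [165 186 221 232 223 239 239 239 239 240] [166 164 167 169 165 202 211 229 230 231 231 230 233 233]
166 [140 134 131 131 224 238 240 240 241 240] [184 184 186 186 162  93 109 224 229 227 229 230 232 230]
168 [137 136 137 134 183 235 245 245 244 246] [148 149 148 150 155 107 123 221 227 230 231 232 227 225]
170 [181 166 164 168 169 176 208 238 247 250] [151 153 164 204 228 230 230 232 230 232 233 232 231 223]

190 [108 111 107 112 137 136 123  91 125 146] [117  88  93  95  94 115 113 111 114 111]
194 [101 102 101 101  97 130 136 139 143 151] [92 87 88 93 84 93 92 95 89 93]
198 [103 103 103 102 153 173 149 115 105  99] [120 129 148 145  85  75  74  72  74  73]
```

Request:
arm_command(
  dp=[
    [0.1,0.1,3],
    [0.15,0.1,6],
    [0.15,0.1,7.5],
    [0.15,0.1,8],
    [0.15,0.1,8],
    [0.15,0.1,8],
  ],
  delta_rot=[
    [0,0,0],
    [0,0,0],
    [0,0,0],
    [0,0,0],
    [0,0,0],
    [0,0,0],
  ],
  jaw=[-1,-1,-1,-1,-1,-1],
)

```text
time_s: 22.6
position: [0.5996, 0.0546, 0.113]
orientation: [0.001, -0.079, 0.997, -0.0]
wrist_force: [0.0, 0.3, -2.8]
gripper_width: 0.012
finger_force: 30.0
```

Run:
```python
from h import *
s=status.state();print(s["position"],s["wrist_force"],s["torque"])
togo([.5985,.0543,.106],.158+np.pi/2)
```

```text
[0.59963906 0.05458297 0.11297813] [ 0.03271263  0.33329111 -2.83176032] [0.02763249 0.0325035  0.05782691]
dp cm [ 0.12 -0.01  0.7 ]
rotvec [-0.     0.002  0.   ]
rotvec [-4.000e-03 -1.000e-03 -3.141e+00]
```

Request:
arm_command(
  dp=[
    [0.1,0,0.3],
    [0.1,0,0.6],
    [0.1,0,0.6],
  ],
  delta_rot=[
    [0,0,0],
    [0,0,0],
    [0,0,0],
  ],
  jaw=[-1,-1,-1],
)

```text
time_s: 22.98
position: [0.5973, 0.0545, 0.1052]
orientation: [-0.0, -0.079, 0.997, 0.0]
wrist_force: [1.0, -0.1, -2.1]
gripper_width: 0.0118
finger_force: 30.0
```

Request:
arm_command(
  dp=[
    [0,0,0.2],
    [0,0,0.4],
    [0,0,0.6],
    [0,0,0.6],
  ],
  delta_rot=[
    [0,0,0],
    [0,0,0],
    [0,0,0],
    [0,0,0],
  ],
  jaw=[-1,-1,-1,-1],
)

```text
time_s: 23.48
position: [0.5976, 0.0545, 0.0994]
orientation: [-0.0, -0.079, 0.997, 0.0]
wrist_force: [-0.2, -0.5, -2.7]
gripper_width: 0.0118
finger_force: 30.0
```

Request:
arm_command(
  dp=[
    [0,0,0.15],
    [0,0,0.3],
    [0,0,0.3],
    [0,0,0.3],
  ],
  delta_rot=[
    [0,0,0],
    [0,0,0],
    [0,0,0],
    [0,0,0],
  ],
  jaw=[-1,-1,-1,-1],
)

```text
time_s: 23.98
position: [0.5978, 0.0544, 0.0991]
orientation: [0.0, -0.079, 0.997, -0.0]
wrist_force: [-8.6, -0.3, 12.7]
gripper_width: 0.0116
finger_force: 30.0
```

Request:
arm_command(
  dp=[
    [0,0,-0.1],
    [0,0,-0.2],
    [0,0,-0.2],
    [0,0,-0.2],
    [0,0,-0.2],
    [0,0,-4],
    [0,0,-8],
    [0,0,-12],
    [0,0,-12],
    [0,0,-12],
  ],
  delta_rot=[
    [0,0,0],
    [0,0,0],
    [0,0,0],
    [0,0,0],
    [0,0,0],
    [0,0,0],
    [0,0,0],
    [0,0,0],
    [0,0,0],
    [0,0,0],
  ],
  jaw=[-1,-1,0,0,0,0,0,0,0,0],
)

```text
time_s: 25.22
position: [0.5973, 0.0545, 0.2159]
orientation: [-0.0, -0.079, 0.997, 0.0]
wrist_force: [0.0, -0.7, -1.1]
gripper_width: 0.0437
finger_force: 0.0
```

Request:
arm_command(
  dp=[
    [4,0,-3],
    [8,0,-3],
    [12,0,-3],
    [16,0,-3],
    [20,0,-3],
    [20,0,-3],
    [20,0,-3],
  ],
  delta_rot=[
    [0,0,0],
    [0,0,0],
    [0,0,0],
    [0,0,0],
    [0,0,0],
    [0,0,0],
    [0,0,0],
  ],
  jaw=[-1,-1,-1,-1,-1,-1,-1],
)

```text
time_s: 26.1
position: [0.4003, 0.023, 0.2459]
orientation: [-0.0, -0.079, 0.997, 0.0]
wrist_force: [-0.5, -1.1, -0.9]
gripper_width: 0.0004
finger_force: 0.0
```

Run:
```python
from h import *
s=status.state();print(s["time_s"],s["position"],s["q"].round(2))
p=viewer.grab_frame("top");w=pts(p);f=p["frame"];np.savez("top3.npz",w=w,f=f)
d=np.hypot(w[...,0]-.5995,w[...,1]-.055)
P=w[(d<.07)&(d>.035)&(w[...,2]>.08)&(w[...,2]<.11)];c=P.mean(0)
print("flange z",len(P),c,np.linalg.lstsq(np.c_[P[:,:2]-c[:2],np.ones(len(P))],P[:,2],rcond=None)[0].round(4))
hsv=cv2.cvtColor(f,cv2.COLOR_RGB2HSV);red=((hsv[...,0]<8)|(hsv[...,0]>172))&(hsv[...,1]>110)
k=red&(abs(w[...,0]-.52)<.08)&(abs(w[...,1])<.08);print("red",np.argwhere(k).tolist(),w[k].round(3))
g=w[(abs(w[...,0]-.55)<.06)&(abs(w[...,1]+.03)<.04)&(w[...,2]>.092)&(w[...,2]<.14)];print(g.round(3).tolist())
save("pics/s6.png",f[145:215,225:325],6)
# dial
D=(abs(w[...,0]-.625)<.045)&(abs(w[...,1]+.105)<.045)&(w[...,2]>.092)&(w[...,2]<.115);P=w[D];c=P[:,:2].mean(0);vt=np.linalg.svd(P[:,:2]-c)[2];print("dial",len(P),P.mean(0),vt[0],((P.min(0)+P.max(0))/2).round(4),np.ptp(P,axis=0))
```

```text
26.1 [0.40027752 0.02295986 0.24585354] [-0.14 -0.36  2.04  0.    1.47 -1.87]
flange z 960 [0.5992476  0.05497139 0.09522913] [0.0025 0.0003 0.0952]
red [[184, 252], [192, 254], [193, 254], [194, 254], [197, 255], [198, 255], [199, 255], [200, 243], [200, 244], [200, 245], [200, 246], [200, 247], [200, 254], [200, 255], [200, 256], [200, 257], [200, 258], [200, 272], [200, 273], [201, 242], [201, 243], [201, 244], [201, 245], [201, 246], [201, 247], [201, 248], [201, 252], [201, 254], [201, 255], [201, 256], [201, 272], [201, 273], [201, 274], [201, 275], [202, 242], [202, 243], [202, 244], [202, 245], [202, 246], [202, 247], [202, 248], [202, 271], [202, 272], [202, 273], [202, 274], [203, 241], [203, 242], [203, 243], [203, 244], [203, 245], [203, 246], [203, 247], [203, 248], [203, 250], [203, 251], [203, 252], [203, 253], [203, 254], [203, 255], [203, 256], [203, 257], [203, 272], [203, 273], [203, 274], [204, 255], [204, 256], [204, 257], [204, 258], [204, 259], [204, 260], [204, 261], [204, 262], [204, 263], [204, 273]] [[ 0.576  0.053  0.123]
 [ 0.553  0.046  0.095]
 [ 0.55   
[... 5034 characters left out ...]
], [0.525, -0.011, 0.101], [0.525, -0.015, 0.105], [0.521, -0.017, 0.129], [0.525, -0.021, 0.1], [0.521, -0.011, 0.105], [0.518, -0.014, 0.127], [0.518, -0.017, 0.13], [0.517, -0.02, 0.133], [0.514, -0.01, 0.13], [0.514, -0.013, 0.132], [0.514, -0.017, 0.13], [0.515, -0.02, 0.124], [0.513, -0.011, 0.115], [0.511, -0.013, 0.132], [0.511, -0.017, 0.128], [0.511, -0.02, 0.13], [0.511, -0.011, 0.101], [0.51, -0.014, 0.111], [0.509, -0.017, 0.119], [0.511, -0.021, 0.103], [0.508, -0.011, 0.103], [0.508, -0.015, 0.101], [0.508, -0.018, 0.099], [0.508, -0.021, 0.104]]
dial 55 [ 0.62424398 -0.11237159  0.10233206] [-0.54704467 -0.83710342] [ 0.6245 -0.1119  0.1025] [0.03032702 0.03903357 0.0202162 ]
```

View pics/s6.png

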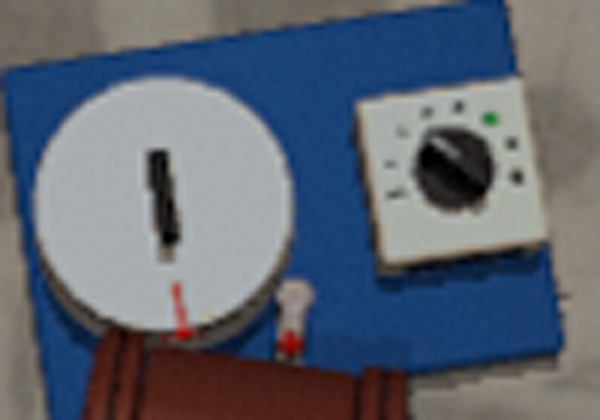

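The lid is seated: flange top 95.2 mm, level, key in the notch at (183,335). The clamp pin is at (290,342), measured at (0.514,-0.016). Next I straddle the pin and swing the clamp.

Run:
```python
from h import *
togo([.514,-.0165,.16],np.pi/2-.08)
```

```text
dp cm [-10.58  -5.69   8.59]
rotvec [ 0.    -0.001  0.238]
rotvec [ 1.000e-03  0.000e+00 -2.903e+00]
```

Request:
arm_command(
  dp=[
    [-4,-2,2],
    [-8,-4,5],
    [-10.6,-5.7,7],
    [-10.6,-5.7,8.6],
    [-10.6,-5.7,8.6],
    [-10.6,-5.7,8.6],
    [-10.6,-5.7,8.6],
  ],
  delta_rot=[
    [0,0,0.12],
    [0,0,0.238],
    [0,0,0.238],
    [0,0,0.238],
    [0,0,0.238],
    [0,0,0.238],
    [0,0,0.238],
  ],
  jaw=[-0.1,-0.1,-0.1,-0.1,-0.1,-0.1,-0.1],
)

```text
time_s: 27.02
position: [0.5141, -0.0164, 0.1618]
orientation: [0.001, 0.04, 0.999, -0.0]
wrist_force: [-0.2, -0.2, -0.6]
gripper_width: 0.0388
finger_force: 0.0
```

Run:
```python
from h import *
s=status.state();print(s["position"],s["gripper_width"])
p=viewer.grab_frame("side");w=pts(p);f=p["frame"]
hsv=cv2.cvtColor(f,cv2.COLOR_RGB2HSV);red=((hsv[...,0]<8)|(hsv[...,0]>172))&(hsv[...,1]>110)
k=red&(abs(w[...,0]-.515)<.03)&(abs(w[...,1]+.015)<.03)&(w[...,2]>.1);print(k.sum(),w[k].mean(0),w[k].min(0),w[k].max(0))
togo([.514,-.0165,.111],np.pi/2-.08)
```

```text
[ 0.51414551 -0.01641325  0.16183857] 0.0388318848055088
41 [ 0.51389801 -0.00265149  0.31083516] [ 0.48706049 -0.03974817  0.10206325] [0.54359749 0.01498036 0.54495814]
dp cm [ 0.03 -0.    5.08]
rotvec [-0.     0.002  0.001]
rotvec [-3.000e-03 -0.000e+00 -3.141e+00]
```

Descend and close the fingers around the pin, nearly touching it.

Request:
arm_command(
  dp=[
    [0,0,2.5],
    [0,0,4.5],
    [0,0,5.1],
    [0,0,5.1],
    [0,0,5.1],
    [0,0,5.1],
  ],
  delta_rot=[
    [0,0,0],
    [0,0,0],
    [0,0,0],
    [0,0,0],
    [0,0,0],
    [0,0,0],
  ],
  jaw=[-0.1,-0.1,-0.1,-0.63,-0.63,-0.63],
)

```text
time_s: 27.82
position: [0.5144, -0.0167, 0.1105]
orientation: [0.001, 0.04, 0.999, -0.0]
wrist_force: [0.8, -0.3, -0.6]
gripper_width: 0.0196
finger_force: 0.0
```

Run:
```python
from h import *
s=status.state();T=s["position"];print(T,s["gripper_width"],s["wrist_force"],s["finger_force"])
r=rot();piv=np.array([.5445,-.019,T[2]]);
a0=np.arctan2(T[1]-piv[1],T[0]-piv[0]);a0%=2*np.pi;print("phi0",np.pi+.158-a0,np.linalg.norm(T-piv))
af=np.pi+.158-2.356-.12
n=16
for i in range(1,n+1):
    a=a0+(af-a0)*i/n
    P=piv+.0305*np.array([np.cos(a),np.sin(a),0]); print((r.inv().apply(P-T)*100).round(1).tolist(), round(a0-a,2))
```

```text
[ 0.51442571 -0.01674538  0.11048884] 0.019593053390403573 [ 0.84611881 -0.28713017 -0.60275508] 0.0
phi0 0.23282833520781887 0.030158682069790343
[0.0, 0.4, -0.0] 0.14
[-0.1, 0.8, -0.0] 0.28
[-0.2, 1.2, 0.0] 0.42
[-0.4, 1.6, 0.0] 0.56
[-0.7, 2.0, 0.0] 0.7
[-1.0, 2.3, 0.0] 0.84
[-1.3, 2.5, 0.0] 0.98
[-1.7, 2.8, 0.0] 1.12
[-2.1, 2.9, 0.0] 1.26
[-2.5, 3.0, 0.0] 1.4
[-2.9, 3.1, 0.0] 1.54
[-3.3, 3.0, 0.0] 1.68
[-3.8, 3.0, 0.0] 1.82
[-4.2, 2.8, 0.0] 1.96
[-4.6, 2.7, 0.0] 2.1
[-4.9, 2.4, 0.0] 2.24
```

Request:
arm_command(
  dp=[
    [0,0.4,0],
    [-0.1,0.8,0],
    [-0.2,1.2,0],
    [-0.4,1.6,0],
    [-0.7,2,0],
    [-1,2.3,0],
    [-1.3,2.5,0],
    [-1.7,2.8,0],
    [-1.7,2.8,0],
    [-1.7,2.8,0],
  ],
  delta_rot=[
    [0,0,0.14],
    [0,0,0.28],
    [0,0,0.42],
    [0,0,0.56],
    [0,0,0.7],
    [0,0,0.84],
    [0,0,0.98],
    [0,0,1.12],
    [0,0,1.12],
    [0,0,1.12],
  ],
  jaw=[-0.63,-0.63,-0.63,-0.63,-0.63,-0.63,-0.63,-0.63,-0.63,-0.63],
)

```text
time_s: 29.08
position: [0.533, 0.0099, 0.1098]
orientation: [0.0, 0.563, 0.826, 0.0]
wrist_force: [-0.4, 0.4, -0.6]
gripper_width: 0.0163
finger_force: 0.0
```

Run:
```python
from h import *
s=status.state();T=s["position"];print(T,s["gripper_width"],s["wrist_force"],s["q"].round(2))
r=rot();piv=np.array([.5445,-.019,T[2]]);
a0=np.arctan2(T[1]-piv[1],T[0]-piv[0]);a0%=2*np.pi;print("phi0",np.pi+.158-a0,np.linalg.norm(T-piv))
y=r.as_matrix()[:,1];ay=np.arctan2(y[1],y[0]);print(ay, (a0-np.pi/2-ay))
af=np.pi+.158-2.356-.12
for i in range(1,9):
    a=a0+(af-a0)*i/8
    P=piv+.0305*np.array([np.cos(a),np.sin(a),0]); print((r.inv().apply(P-T)*100).round(1).tolist(), round(a0-a,2))
p=viewer.grab_frame("side");f=p["frame"];save("pics/s7.png",f[150:215,210:310],6)
```

```text
[0.53303042 0.00988445 0.10975495] 0.016333594813896426 [-0.41992367  0.39379599 -0.62784779] [-0.13  0.11  1.87  0.    1.16 -0.5 ]
phi0 1.3508055936857395 0.031078329011074476
0.3736950948665088 0.00429563824264817
[-0.1, 0.4, 0.0] 0.14
[-0.2, 0.8, 0.0] 0.28
[-0.3, 1.3, 0.0] 0.42
[-0.5, 1.6, 0.0] 0.56
[-0.8, 2.0, 0.0] 0.7
[-1.1, 2.3, 0.0] 0.84
[-1.4, 2.5, 0.0] 0.98
[-1.8, 2.8, 0.0] 1.13
```

View pics/s7.png

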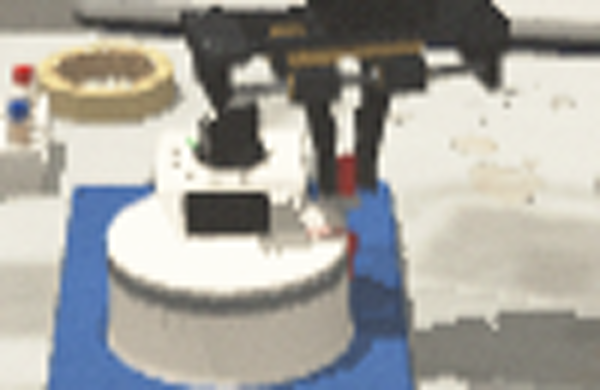

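The pin, at (347,175), is between the fingers and the clamp is swinging. I carry on along the arc.

Request:
arm_command(
  dp=[
    [-0.1,0.4,0],
    [-0.2,0.8,0],
    [-0.3,1.3,0],
    [-0.5,1.6,0],
    [-0.8,2,0],
    [-1.1,2.3,0],
    [-1.4,2.5,0],
    [-1.8,2.8,0],
    [-1.8,2.8,0],
    [-1.8,2.8,0],
  ],
  delta_rot=[
    [0,0,0.14],
    [0,0,0.28],
    [0,0,0.42],
    [0,0,0.56],
    [0,0,0.7],
    [0,0,0.84],
    [0,0,0.98],
    [0,0,1.13],
    [0,0,1.13],
    [0,0,1.13],
  ],
  jaw=[-0.63,-0.63,-0.63,-0.63,-0.63,-0.63,-0.63,-0.63,-0.63,-0.63],
)

```text
time_s: 30.38
position: [0.5654, 0.0033, 0.1095]
orientation: [-0.0, 0.918, 0.396, -0.0]
wrist_force: [-1.2, 1.5, -0.8]
gripper_width: 0.0164
finger_force: 0.4
```

Run:
```python
from h import *
s=status.state();T=s["position"];print(T,s["gripper_width"],s["wrist_force"],s["q"].round(2))
piv=np.array([.5445,-.019]);a0=np.arctan2(T[1]-piv[1],T[0]-piv[0]);print("phi",np.pi+.158-a0)
```

```text
[0.56539089 0.00333294 0.10947893] 0.01635497558552754 [-1.17363376  1.46722304 -0.78900852] [-0.13  0.19  1.79 -0.    1.17  0.62]
phi 2.4808445798053205
```

Request:
arm_command(
  dp=[
    [0,0,0],
    [0,0,0],
    [0,0,-4],
    [0,0,-8],
    [0,0,-9],
    [0,0,-9],
  ],
  delta_rot=[
    [0,0,0],
    [0,0,0],
    [0,0,0],
    [0,0,0],
    [0,0,0],
    [0,0,0],
  ],
  jaw=[-0.3,-0.3,-0.3,-0.3,-0.3,-0.3],
)

```text
time_s: 31.12
position: [0.5659, 0.0032, 0.1999]
orientation: [0.0, 0.919, 0.395, 0.001]
wrist_force: [-0.3, -0.3, -0.3]
gripper_width: 0.0305
finger_force: 0.0
```

Run:
```python
from h import *
togo([.47,-.26,.21])
a=np.load("top3.npz");w=a["w"];f=a["f"].astype(int)
# console plane & dial geometry via colour
K=None
p=viewer.grab_frame("top")
reg=np.zeros((384,512),bool);reg[155:195,282:318]=1
hsv=cv2.cvtColor(a["f"],cv2.COLOR_RGB2HSV)
gr=reg&(hsv[...,0]>40)&(hsv[...,0]<90)&(hsv[...,1]>80);print("green",np.argwhere(gr).mean(0),w[gr].mean(0))
dk=reg&(a["f"].max(-1)<90)&(np.hypot(w[...,0]-.622,w[...,1]+.111)<.03);print("disc",w[dk].mean(0),dk.sum())
wh=reg&(w[...,2]>.06)&(w[...,2]<.085)&(a["f"].min(-1)>140);print("console",w[wh].mean(0),cv2.minAreaRect(w[wh][:,:2].astype(np.float32)))
```

```text
dp cm [-25.7   11.15  -1.02]
green [169.11111111 302.55555556] [ 0.63690239 -0.12134865  0.08305138]
disc [ 0.62259192 -0.11253222  0.08707467] 138
console [ 0.6257465  -0.11344334  0.07018419] ((0.6276045441627502, -0.11375334858894348), (0.09599422663450241, 0.09540006518363953), 8.534102439880371)
```

Run:
```python
from h import *
togo([.625,-.1125,.16],np.radians(-36))
```

```text
dp cm [-4.28 12.32  3.84]
rotvec [-0.001  0.001 -0.13 ]
rotvec [1.000e-03 1.000e-03 3.011e+00]
```

Request:
arm_command(
  dp=[
    [-1.4,4,0],
    [-2.9,8,0],
    [-4.3,12.3,1],
    [-4.3,12.3,2],
    [-4.3,12.3,3.8],
    [-4.3,12.3,3.8],
    [-4.3,12.3,3.8],
    [-4.3,12.3,3.8],
  ],
  delta_rot=[
    [0,0,0],
    [0,0,-0.1],
    [0,0,-0.13],
    [0,0,-0.13],
    [0,0,-0.13],
    [0,0,-0.13],
    [0,0,-0.13],
    [0,0,-0.13],
  ],
  jaw=[-0.3,-0.3,-0.2,-0.2,-0.2,-0.2,-0.2,-0.2],
)

```text
time_s: 32.17
position: [0.6257, -0.1121, 0.1626]
orientation: [0.001, 0.891, 0.454, 0.001]
wrist_force: [-0.8, -0.2, 1.1]
gripper_width: 0.0344
finger_force: 0.0
```

Run:
```python
from h import *
s=status.state();print(s["position"],s["q"].round(2))
togo([.625,-.1125,.083],np.radians(-36))
a=viewer.grab_frame("side")["frame"][145:205,215:295];b=viewer.grab_frame("top")["frame"][150:210,230:310]
save("pics/s8.png",np.hstack([cv2.resize(x,(400,300),interpolation=cv2.INTER_CUBIC) for x in(a,b)]))
```

```text
[ 0.62565755 -0.11207385  0.16255264] [-0.3   0.29  1.56 -0.    1.29  0.33]
dp cm [-0.08 -0.04  7.96]
rotvec [ 0.002 -0.     0.   ]
rotvec [ 1.000e-03  2.000e-03 -3.141e+00]
```

View pics/s8.png

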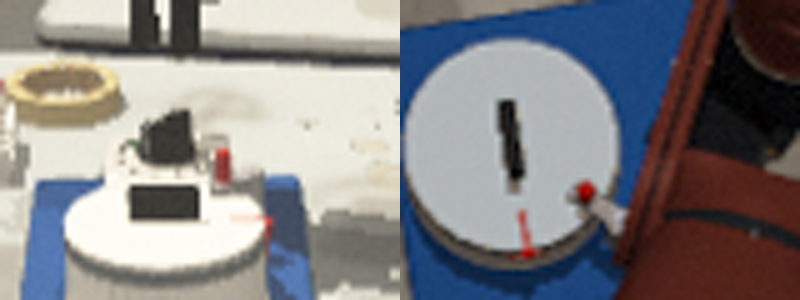

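The clamp arm now lies over the flange, with the pin at (586,190) in the right half and the arm pointing to the centre. The dial bar is at (167,137) in the left half, below the fingers. Next I grip it.

Request:
arm_command(
  dp=[
    [-0.1,0,4],
    [-0.1,0,7],
    [-0.1,0,7.9],
    [-0.1,0,7.9],
    [-0.1,0,7.9],
    [-0.1,0,7.9],
    [-0.1,0,7.9],
    [-0.1,0,7.9],
    [-0.1,0,7.9],
  ],
  delta_rot=[
    [0,0,0],
    [0,0,0],
    [0,0,0],
    [0,0,0],
    [0,0,0],
    [0,0,0],
    [0,0,0],
    [0,0,0],
    [0,0,0],
  ],
  jaw=[-0.2,-0.2,-0.2,-0.2,-1,-1,-1,-1,-1],
)

```text
time_s: 33.4
position: [0.6259, -0.1141, 0.0836]
orientation: [0.001, 0.891, 0.454, 0.001]
wrist_force: [3.7, -3.0, 1.5]
gripper_width: 0.0122
finger_force: 30.0
```

Request:
arm_command(
  dp=[
    [0,0,0],
    [0,0,0],
    [0,0,0],
    [0,0,0],
    [0,0,0],
    [0,0,0],
    [0,0,0],
    [0,0,0],
    [0,0,0],
    [0,0,0],
  ],
  delta_rot=[
    [0,0,0.13],
    [0,0,0.26],
    [0,0,0.4],
    [0,0,0.53],
    [0,0,0.53],
    [0,0,0.66],
    [0,0,0.79],
    [0,0,0.92],
    [0,0,1.05],
    [0,0,1.05],
  ],
  jaw=[-1,-1,-1,-1,-1,-1,-1,-1,-1,-1],
)

```text
time_s: 34.65
position: [0.6257, -0.1136, 0.0836]
orientation: [0.0, 0.999, -0.052, 0.001]
wrist_force: [3.8, -1.5, 4.8]
gripper_width: 0.0118
finger_force: 30.0
```

Request:
arm_command(
  dp=[
    [0,0,0],
    [0,0,0],
    [0,0,0],
    [0,0,0],
    [0,0,0],
    [0,0,0],
  ],
  delta_rot=[
    [0,0,0.13],
    [0,0,0.26],
    [0,0,0.4],
    [0,0,0.53],
    [0,0,0.54],
    [0,0,0.54],
  ],
  jaw=[-1,-1,-1,-1,-1,-1],
)

```text
time_s: 35.4
position: [0.6258, -0.1133, 0.0836]
orientation: [-0.0, 0.949, -0.316, 0.001]
wrist_force: [5.2, -1.3, 5.4]
gripper_width: 0.0118
finger_force: 30.0
```

Request:
arm_command(
  dp=[
    [0,0,0],
    [0,0,0],
    [0,0,0],
    [0,0,-4],
    [0,0,-9],
    [0,0,-14],
    [0,0,-14],
  ],
  delta_rot=[
    [0,0,0],
    [0,0,0],
    [0,0,0],
    [0,0,0],
    [0,0,0],
    [0,0,0],
    [0,0,0],
  ],
  jaw=[-0.2,-0.2,-0.2,-0.2,-0.2,-0.2,-0.2],
)

```text
time_s: 36.28
position: [0.6273, -0.1141, 0.2284]
orientation: [-0.0, 0.948, -0.318, 0.005]
wrist_force: [-0.1, -0.6, -0.7]
gripper_width: 0.0347
finger_force: 0.0
```

Run:
```python
from h import *
togo([.45,-.28,.225])
```

```text
dp cm [-4.14 23.92  0.23]
```

Request:
arm_command(
  dp=[
    [-1,6,0],
    [-2,12,0],
    [-3,18,0],
    [-4,24,0],
    [-4,24,0],
    [-4,24,0],
    [-4,24,0],
  ],
  delta_rot=[
    [0,0,0],
    [0,0,0],
    [0,0,0],
    [0,0,0],
    [0,0,0],
    [0,0,0],
    [0,0,0],
  ],
  jaw=[-0.2,-0.2,-0.2,-0.2,-0.2,-0.2,-0.2],
)

```text
time_s: 37.15
position: [0.4485, -0.2794, 0.222]
orientation: [-0.0, 0.948, -0.318, -0.0]
wrist_force: [0.6, 0.7, 0.2]
gripper_width: 0.0349
finger_force: 0.0
```

Run:
```python
from h import *
p=viewer.grab_frame("top");w=pts(p);f=p["frame"]
D=(abs(w[...,0]-.625)<.045)&(abs(w[...,1]+.1125)<.045)&(w[...,2]>.092)&(w[...,2]<.115);P=w[D];c=P[:,:2].mean(0);vt=np.linalg.svd(P[:,:2]-c)[2];print("dial",len(P),np.degrees(np.arctan(vt[0,1]/vt[0,0])),"expect -36")
d=np.hypot(w[...,0]-.5995,w[...,1]-.055)
P=w[(d<.068)&(d>.035)&(w[...,2]>.08)&(w[...,2]<.101)&(w[...,1]>.03)];print("flange",P.mean(0))
hsv=cv2.cvtColor(f,cv2.COLOR_RGB2HSV);red=((hsv[...,0]<8)|(hsv[...,0]>172))&(hsv[...,1]>110)
k=red&(np.hypot(w[...,0]-.562,w[...,1]-.005)<.03)&(w[...,2]>.115);print("pin",w[k].mean(0),"expect ~.562,.005")
for b,c in (("pen",(.3773,.1784)),("timer",(.3467,-.2343)),("notebook",(.7458,.2894))):
    m=(w[...,2]>.006)&(w[...,2]<.05)&(np.hypot(w[...,0]-c[0],w[...,1]-c[1])<.1);print(b,w[m].mean(0))
save("pics/s9.png",f[145:215,225:325],6)
```

```text
dial 48 -36.45444703945992 expect -36
flange [0.59937996 0.0784917  0.09450236]
pin [0.56236008 0.00358165 0.1301519 ] expect ~.562,.005
pen [0.37513579 0.1795481  0.01068751]
timer [ 0.39476784 -0.19923105  0.00780902]
notebook [0.74610497 0.28898915 0.01184571]
```

View pics/s9.png

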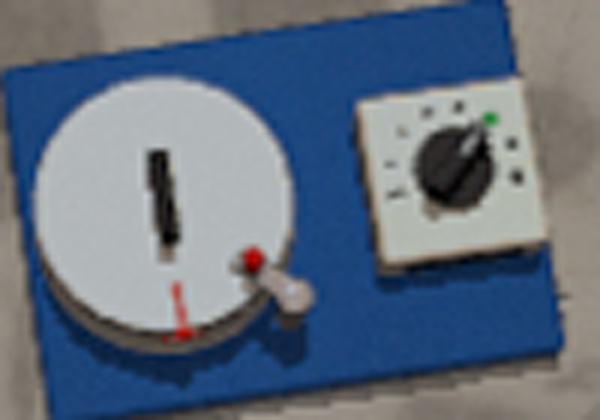

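The pointer is on the green dot at (490,118), the clamp is closed over the flange and the lid is home.

```bash
python3 -c "
from h import *
print(ctrl.finish_job())"
```

```text
the job is handed in; nothing more can be done
None
```

I handed in the job, and the last pictures showed every step met: both dishes stacked flat in the chamber, lid fully home with its key in the notch, clamp closed over it, and dial on position 5. The pen and notebook had not moved; I never went near the timer, but my last reading of its position was unreliable.

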